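# Close the parts pot: set the nested lids, lock the inner lid, pull off the cover

## Task

Close the bearing pot: pick up the blue cover with the brass inner lid clipped inside it and lower it onto the pot, without dropping it, with its handle in line with the pot's two bolt ears, until the inner lid sits fully down in the mouth. Turn the lock ring by its red post clockwise (seen from above) from the green to the red mark, then pull the cover straight up off the inner lid, which must stay locked down in the pot. Finish while still holding the cover in the gripper, level and at least 8 cm above where it sat; leave the tools and other things on the bench where they are.

Things in the scene. Friction and masses are not known exactly. Their poses are not given: they have to be found in the camera images.
- pot: grey round pot, 60 mm tall, bolted down, mouth 84 mm across at its top, a ball bearing inside. Origin: centre of its underside on the bench, z up. Two bolt ears stick out along its own +y and -y (bolt heads 81 mm from the axis, 14 mm high). A steel lock ring (123 mm across, 50 to 74 mm above the bench) runs round its top; a plate on its -x side carries a green (open) and a red (locked) mark.
- lock_ring (a joint): turn of the lock ring about the pot's axis: 0 = open (lever over the green mark), 0.873 rad = locked (over the red mark, hard stop), clockwise from above. Starts within 0.15 rad of open; resists with 0.12 N m, stays where left. Two inner tabs (68 to 74 mm above the bench, 46 mm from the axis) are at the pot's +x and -x when open and turn over the inner lid's lugs. Locked from 0.78 rad.
- lever_post (a point): red upright finger post on the lock ring's lever: round, 14 mm thick, standing 64 to 99 mm above the bench, 92 mm from the pot's axis. The point is on its axis, 88 mm above the bench. In the pot's frame it is at 205 deg (counterclockwise from +x) when the ring reads 0, at 155 deg when locked.
- inner_lid: brass inner lid, 0.2 kg: disc 88 mm across, rubber spigot below (81 mm across, 10 mm deep), lugs at its +y and -y reaching 51 mm from its axis, catch blade on top. Origin: centre of the spigot's underside. Starts nested in the cover on a 4 mm mat. Seated, its origin is on the pot's axis, 50 mm above the pot's origin, lugs towards the bolt ears (either way round, within 0.2 rad).
- cover: blue cover, about 0.22 kg, 120 mm across and 27 mm high, black handle on top. Origin: centre of its skirt's lower edge, z up; nested it is 26 mm above the inner lid's origin, axes alike (76 mm above the pot's origin when set down). Two spring roller catches inside carry the inner lid when the cover is lifted; they let go at a pull of about 9 N when the inner lid is locked down.
- cover_handle (a point): middle of the cover's handle bar, on the cover's axis, 57 mm above the cover's origin. The bar lies along the cover's y, 72 mm long, 14 mm thick, 16 mm high (top 65 mm above the cover's origin), 22 mm free space below it; grip it across, along the cover's x.
- nail_tin: bystander: open grey tin of nails, 71 mm across, 46 mm high; origin under its centre
- pliers: bystander: red-handled pliers lying flat, 183 mm long; origin under the centre
- bolt: bystander: big bolt standing upright, 80 mm; origin under its centre
- big_nut: bystander: loose hexagon nut, 34 mm; origin under its centre
- sanding_block: bystander: wooden sanding block, 66 x 112 x 34 mm, right of the work behind the vise; origin under its centre

How it is judged:
By the outcome, as a careful person would: the job done as asked, in the order asked, and still so for the second after the job is handed in, while the arm keeps its last pose, push and grip.
It also fails if it takes over 61 s, if anything falls off the work surface, if the arm or the gripper's body presses on something with over 40 N, if the wrist force passes 120 N, or if a joint passes its speed limit or range.

## Robot

A 7-joint arm with a two-finger parallel gripper is mounted at the origin on a cart in front of the work surface, level with it; the furniture and walls round the work are solid. World frame = base frame: x ahead of the robot, y to its left, z up, the work surface at z = 0. Lengths are in mm, angles in rad, forces in N, time in s.
With the tool pointing down it reaches from about 400 to 875 mm from the base axis. Payload 4.4 kg.
Tool frame: the origin (TCP) lies midway between the tips of the shut fingers; the grasp point (between the pads) lies 19 mm behind it; z points along the fingers, y is the line along which they close (so a half turn about z gives the same grasp; the last joint's range is limited). The gripper opens to 85 mm and grips with 20 to 120 N. Pads are 22 mm wide; open, the fingers measure 114 mm over their backs; the gripper's body (76 mm by 85 mm) begins 54 mm behind the grasp point. The pads swing forward as they close: fully open they stand 13 mm farther back than shut.
Start: joints at [-1.265, 0.628, 0.038, 1.517, -0.027, 0.996, -0.02], TCP at [236.118, 605.612, 231.313] pointing down, gripper open.
Joint ranges: [-3.06, 3.06], [-0.37, 2.12], [-1.25, 1.32], [0.18, 2.47], [-1.1, 4.24], [0.23, 1.98], [-2.94, 2.94]. Speed limits (rad/s): [2.57, 2.57, 3.14, 3.14, 3.14, 3.14, 3.14].

## Interface

Orientations are given as [roll, pitch, yaw] about the fixed x, y, z axes, in that order (R = Rz(yaw) Ry(pitch) Rx(roll)).
In Python, from cell import ctrl gives the robot as it stands.
- The arm moves only by the shell command python3 -m handwheel 'ROWS'. ROWS is JSON, a list of rows, each a list of 3 entries, a list of its own where there are three numbers: the turn, a rotation vector about the tool's x, y, z in degrees, then the shift along the tool's x, y, z in m, then the closure, from 0 (fully open) to 1 (shut). A call has 1 to 5 rows; each row shifts and turns the commanded pose from where the row before left it, along the tool's axes as they then stand; what a row does not reach is not made up. A row lasts 1/12 s, in which the tool goes at most 41.7 mm and 7.16 degrees, less where a joint would pass 70% of its speed; a pose out of reach is approached as far as the arm can. A call is refused whole if a number of a shift passes 0.0417 or a number of a turn 7.16, either way. A call with a gripper value outside its range is refused whole. The fingers move at their own pace and stop on an object; the grip force is fixed at half the most. Time passes only in rows, so rows that do not move let the fingers close. It gives the time, the measured TCP pose, the force, the opening and the grip force at its end, in the units of the state.
- ctrl.read_state(): the state, without advancing time (a new reading comes with each control period).
- ctrl.get_image(name): name is "scene" or "top" or "wrist"; returns a dict with "pixels" (480x640x3 uint8, red, green, blue), "fx", "fy", "cx", "cy" (pixels), "k1" (the pictures are not rectified: a ray, as slopes to the right and down, at radius r is drawn at 1 + k1 r^2 times it, then the intrinsics apply), "pose" (4x4, takes a point from camera to world coordinates); the wrist camera has in their place "T_tool_cam" (4x4, takes a point from camera to tool coordinates, whose origin is the TCP and whose axes are the flange's). Camera axes: x right, y up, looking along -z (the intrinsics and any distortion apply to the point x, -y, -z); pixel columns grow to the right and rows downward; lengths in mm; the calibration is good to about 2 mm. A picture is of the moment at which its call begins: read the wrist's pose just before it. There is no depth.
- ctrl.finish_job(): hands the job in; it is judged then, once.
The state is a dict: "clock": time; "qpos": joint angles; "qd": joint speeds; "tau": joint torques, N m; "eef_pos": TCP position; "tool_rot": TCP orientation; "force": force on the tool from outside, world axes, zero at the start; "torque": the same for the moment, N m; "width": finger opening in mm; "gripper_force": force on a finger pad.
Only numpy, scipy, OpenCV 4.12 (cv2) and the standard library are available. Lean on these libraries where they do the work, as an engineer would, in place of code of your own. Each camera call takes 0.05 s, during which the arm holds its last target. There are 200 camera calls.

## Working session

There is one attempt and no reset: what is moved stays moved. The work goes in short steps, Python scripts to look and compute and a shell command to move; the robot and the scene stay as the last step left them, time stands still between calls to the robot, and variables do not carry over. Pictures are saved under pics/ and viewed, at most 10 in all, crops included, and the job is handed in when it is done.

```bash
ls; mkdir -p pics; cat > h.py <<'E'
import numpy as np,cv2
from cell import ctrl
from scipy.spatial.transform import Rotation as R
def snap(n,fn):
    s=ctrl.read_state(); d=ctrl.get_image(n)
    cv2.imwrite('pics/'+fn+'.png',d['pixels'][:,:,::-1])
    if 'pose' not in d:
        T=np.eye(4);T[:3,:3]=R.from_euler('xyz',s['tool_rot']).as_matrix();T[:3,3]=s['eef_pos'];d['pose']=T@np.array(d['T_tool_cam'])
    d={k:np.array(v) for k,v in d.items()}; np.savez('pics/'+fn+'.npz',**d); return d
def ray(d,u,v):
    a=np.array([(u-d['cx'])/d['fx'],(v-d['cy'])/d['fy']],float);b=a.copy()
    for _ in range(30): b=a/(1+d['k1']*(b@b))
    P=d['pose'];return P[:3,3],P[:3,:3]@np.array([b[0],-b[1],-1])
def atz(d,u,v,z):
    o,r=ray(d,u,v);return o+r*(z-o[2])/r[2]
def proj(d,p):
    q=np.linalg.inv(d['pose'])@np.append(p,1);b=np.array([q[0],-q[1]])/-q[2];b=b*(1+d['k1']*(b@b))
    return b[0]*d['fx']+d['cx'],b[1]*d['fy']+d['cy']
def tri(obs):
    A=np.zeros((3,3));c=np.zeros(3)
    for d,u,v in obs:
        o,r=ray(d,u,v);r=r/np.linalg.norm(r);M=np.eye(3)-np.outer(r,r);A+=M;c+=M@o
    return np.linalg.solve(A,c)
def load(fn): return dict(np.load('pics/'+fn+'.npz'))
E
python3 - <<'E'
from h import *
for n in ('scene','top'):
    d=snap(n,n+'0');print(n,d['pose'].round(2),d['fx'],d['k1'])
print(ctrl.read_state())
E
```

```text
pics
scene [[ 6.6000e-01  4.5000e-01 -6.0000e-01 -1.1768e+02]
 [-7.5000e-01  3.8000e-01 -5.4000e-01 -3.0647e+02]
 [-1.0000e-02  8.1000e-01  5.9000e-01  6.4147e+02]
 [ 0.0000e+00  0.0000e+00  0.0000e+00  1.0000e+00]] 548.9898430665063 0.005554712659494123
top [[ 1.0000e-02  9.9000e-01 -1.4000e-01  3.2967e+02]
 [-1.0000e+00  1.0000e-02 -0.0000e+00  2.1945e+02]
 [ 0.0000e+00  1.4000e-01  9.9000e-01  9.5691e+02]
 [ 0.0000e+00  0.0000e+00  0.0000e+00  1.0000e+00]] 507.3750504085189 0.0009185492154234023
{'clock': 0.1, 'qpos': array([-1.26483183,  0.62925973,  0.03846282,  1.51826068, -0.02699334,
        0.99629558, -0.02      ]), 'qd': array([-5.94123390e-04, -1.50636412e-03, -6.42072339e-04, -1.60460385e-03,
       -7.90494774e-05,  2.00735996e-03,  9.66152329e-04]), 'tau': array([ 2.37419983e-03, -5.64540732e+01,  1.23010084e+00, -1.93975031e+01,
        1.12002692e-02,  5.55163613e-03, -2.76803331e-05]), 'eef_pos': array([235.90035612, 605.08647414, 230.479765  ]), 'tool_rot': array([-3.13988813e+00,  3.35268042e-05,  2.76981736e+00]), 'force': array([ 0.031356  , -0.22421712, -0.31452112]), 'torque': array([-0.05325177, -0.05145329, -0.01344618]), 'gripper_force': 0.0, 'width': 85.2218955097463}
```

View pics/scene0.png

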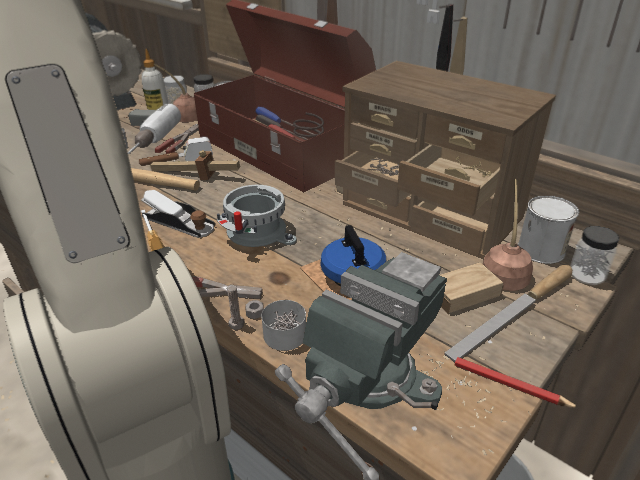

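View pics/top0.png

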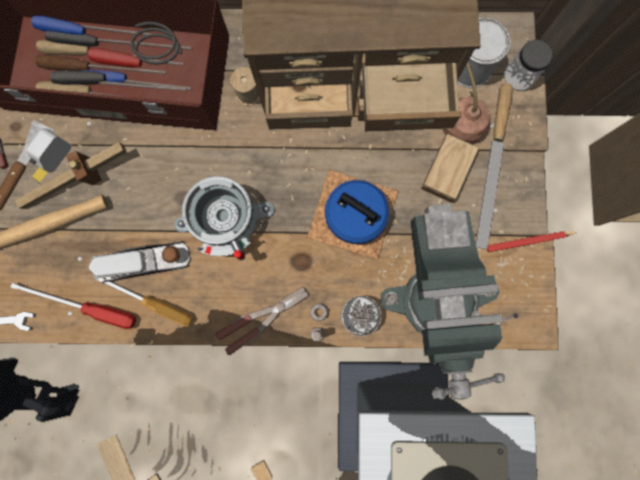

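The pot is at about (221,212) in the top view, with bolt ears at (182,223) and (266,210), and the red post at (239,254). The cover is at (357,211), and its bar runs from (338,199) to (377,218). The vise is to its right.

```bash
python3 - <<'E'
from h import *
a=cv2.imread('pics/top0.png');b=cv2.imread('pics/scene0.png')
A=cv2.resize(a[165:275,170:410],None,fx=3.33,fy=3.33,interpolation=cv2.INTER_CUBIC)[:366,:800]
B=cv2.resize(b[175:290,210:400],None,fx=2,fy=2,interpolation=cv2.INTER_CUBIC)
o=np.zeros((600,800,3),np.uint8);o[:A.shape[0],:A.shape[1]]=A;o[368:598,:380]=B
cv2.imwrite('pics/c1.png',o)
d=load('top0')
for n,u,v,z in [('bar a',338,199,141-46),('bar b',377,218,95),('ear1',182,223,14),('ear2',266,210,14),('post',239,254,99),('mouth',221,211,60)]:print(n,atz(d,u,v,z).round(1))
hs=cv2.cvtColor(a,cv2.COLOR_BGR2HSV)
m=cv2.inRange(hs,(105,130,50),(125,255,255));m[:, :300]=0;m[:,420:]=0;m[:160]=0;m[260:]=0
c=max(cv2.findContours(m,0,1)[0],key=cv2.contourArea);e=cv2.fitEllipse(cv2.convexHull(c));print(e,atz(d,*e[0],40))
E
```

```text
bar a [524.3 201.5  95. ]
bar b [491.6 133.8  95. ]
ear1 [492.5 493.4  14. ]
ear2 [519.5 335.8  14. ]
post [425.6 369.   99. ]
mouth [507.3 411.   60. ]
((356.7740478515625, 211.68167114257812), (62.11379623413086, 62.72582244873047), 111.84623718261719) [513.30955333 165.56794424  40.        ]
```

View pics/c1.png

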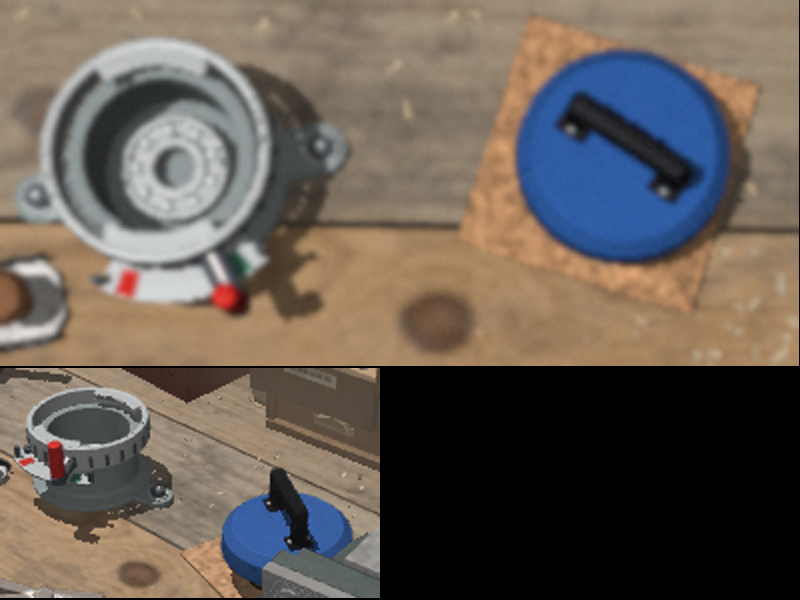

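```bash
cat >> h.py <<'E'
def plan(p,yaw,n,cl=0.0):
    s=ctrl.read_state();R0=R.from_euler('xyz',s['tool_rot']);R1=R.from_euler('xyz',[np.pi,0,np.radians(yaw)])
    w=(R0.inv()*R1).as_rotvec();dv=(np.array(p)-s['eef_pos'])/n/1000;r=[]
    for i in range(n):
        Ri=R0*R.from_rotvec(w*i/n);r.append(str([[round(float(x),2) for x in np.degrees(w)/n],[round(float(x),4) for x in Ri.inv().apply(dv)],cl]).replace(' ',''))
    for i in range(0,n,5): print('['+','.join(r[i:i+5])+']')
E
python3 - <<'E'
from h import *
d=load('top0')
f=lambda x,y:(170+x/3.333,165+y/3.333)
g=lambda x,y,z:atz(d,*f(x,y),z)
e1=g(37,196,14);e2=g(321,146,14);c=(e1+e2)/2;print('ears',e1,e2,c,np.linalg.norm(e1-e2),'ring',g(156,151,74),'post',g(228,296,99),'bar',g(571,103,95),g(695,172,95),g(633,137,95))
plan([450,390,300],99.7,9)
E
```

```text
ears [490.88865439 494.9907844   14.        ] [521.80379089 335.31882443  14.        ] [506.34622264 415.15480441  14.        ] 162.63726653048664 ring [505.7130626  415.53453892  74.        ] post [425.89415068 370.01760246  99.        ] bar [529.84372903 195.78190665  95.        ] [494.13145848 131.19658634  95.        ] [512.20206746 163.39869984  95.        ]
[[[-0.01,0.01,6.56],[-0.0308,-0.0136,-0.0077],0.0],[[-0.01,0.01,6.56],[-0.0322,-0.01,-0.0077],0.0],[[-0.01,0.01,6.56],[-0.0331,-0.0063,-0.0077],0.0],[[-0.01,0.01,6.56],[-0.0336,-0.0025,-0.0077],0.0],[[-0.01,0.01,6.56],[-0.0337,0.0014,-0.0077],0.0]]
[[[-0.01,0.01,6.56],[-0.0333,0.0052,-0.0077],0.0],[[-0.01,0.01,6.56],[-0.0325,0.009,-0.0077],0.0],[[-0.01,0.01,6.56],[-0.0313,0.0127,-0.0077],0.0],[[-0.01,0.01,6.56],[-0.0296,0.0161,-0.0077],0.0]]
```

```bash
python3 -m handwheel '[[[0,0,6.5],[-0.031,-0.0135,-0.008],0],[[0,0,6.5],[-0.032,-0.01,-0.008],0],[[0,0,6.5],[-0.033,-0.006,-0.008],0],[[0,0,6.5],[-0.0335,-0.0025,-0.008],0],[[0,0,6.5],[-0.0335,0.0015,-0.008],0]]'
python3 -m handwheel '[[[0,0,6.5],[-0.033,0.005,-0.008],0],[[0,0,6.5],[-0.0325,0.009,-0.008],0],[[0,0,6.5],[-0.031,0.0125,-0.008],0],[[0,0,6.5],[-0.0295,0.016,-0.008],0],[[0,0,0],[0,0,0],0]]'
python3 - <<'E'
from h import *
d=snap('wrist','w1');print(ctrl.read_state()['eef_pos'],ctrl.read_state()['tool_rot'],d['T_tool_cam'].round(3))
for n,p in dict(e1=(490.9,495,14),e2=(521.8,335.3,14),ring=(506,415.4,74),post=(425.9,370,99)).items(): print(n,proj(d,p))
plan([512.2,163.4,200],61.1,9)
E
```

```text
clock: 0.52
eef_pos: [355.9, 485.6, 271.3]
tool_rot: [-3.141, 0.0, 2.197]
force: [1.8, 0.8, -0.2]
width: 85.5
gripper_force: 0.0
clock: 0.93
eef_pos: [457.1, 385.2, 305.1]
tool_rot: [3.135, 0.004, 1.733]
force: [-0.1, -0.8, 0.1]
width: 85.4
gripper_force: 0.0
[453.86867789 388.35959724 304.18096159] [3.13864722e+00 1.83395949e-03 1.74053229e+00] [[-1.00000e-03  9.66000e-01  2.59000e-01  6.48050e+01]
 [ 1.00000e+00  2.00000e-03 -1.00000e-03 -9.00000e-02]
 [-1.00000e-03  2.59000e-01 -9.66000e-01 -1.42938e+02]
 [ 0.00000e+00  0.00000e+00  0.00000e+00  1.00000e+00]]
e1 (np.float64(365.54380151376034), np.float64(97.41505051253353))
e2 (np.float64(365.2341099421814), np.float64(240.9576406877472))
ring (np.float64(372.43575991675965), np.float64(178.73486900085118))
post (np.float64(284.12907956086156), np.float64(215.70687642262095))
[[[0.02,0.0,4.29],[-0.0257,0.0021,0.0116],0.0],[[0.02,0.0,4.29],[-0.0255,0.0041,0.0116],0.0],[[0.02,0.0,4.29],[-0.0251,0.006,0.0116],0.0],[[0.02,0.0,4.29],[-0.0246,0.0078,0.0116],0.0],[[0.02,0.0,4.29],[-0.0239,0.0096,0.0116],0.0]]
[[[0.02,0.0,4.29],[-0.0231,0.0114,0.0116],0.0],[[0.02,0.0,4.29],[-0.0222,0.0131,0.0116],0.0],[[0.02,0.0,4.29],[-0.0212,0.0147,0.0116],0.0],[[0.02,0.0,4.29],[-0.02,0.0163,0.0116],0.0]]
```

View pics/w1.png

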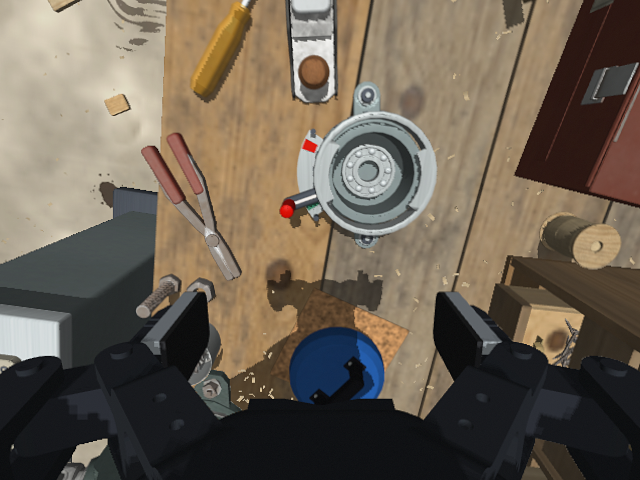

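The pot is seen at (375,176), its ears at (368,96) and (367,240), and the post at (288,210). That is within 3 px of the top-camera prediction, with the arm still settling. I'll look straight down, closer, once it has settled.

```bash
python3 -m handwheel '[[[0,0,0],[0.009,0.0145,0.028],0],[[0,0,0],[0.009,0.0145,0.028],0],[[0,0,0],[0.009,0.0145,0.028],0],[[0,0,0],[0,0,0.028],0],[[0,0,0],[0,0,0],0]]'
python3 -m handwheel '[[[0,0,0],[0,0,0],0],[[0,0,0],[0,0,0],0],[[0,0,0],[0,0,0],0]]'
python3 - <<'E'
from h import *
d=snap('wrist','w2');s=ctrl.read_state();print(s['eef_pos'],s['tool_rot'])
for n,p in dict(e1=(490.9,495,14),e2=(521.8,335.3,14),ring=(506,415.4,74),post=(425.9,370,99)).items(): print(n,proj(d,p))
a=cv2.imread('pics/w2.png');cv2.imwrite('pics/c2.png',cv2.resize(a[30:430,140:540],None,fx=1.5,fy=1.5,interpolation=cv2.INTER_CUBIC))
E
```

```text
clock: 1.4
eef_pos: [483.9, 425.6, 184.5]
tool_rot: [-3.131, 0.005, 1.751]
force: [-1.3, 0.1, -1.3]
width: 85.4
gripper_force: 0.0
clock: 1.65
eef_pos: [488.7, 427.5, 193.5]
tool_rot: [3.139, -0.002, 1.749]
force: [0.1, -0.0, -0.6]
width: 85.4
gripper_force: 0.0
[488.78313641 427.37111175 193.60260335] [ 3.13872960e+00 -2.06004435e-03  1.74907163e+00]
e1 (np.float64(336.71468761548545), np.float64(133.83204786202703))
e2 (np.float64(337.25466767908756), np.float64(312.77832782340977))
ring (np.float64(340.3520809190629), np.float64(248.22953454790527))
post (np.float64(215.24068660494413), np.float64(301.66784102532324))
```

View pics/c2.png

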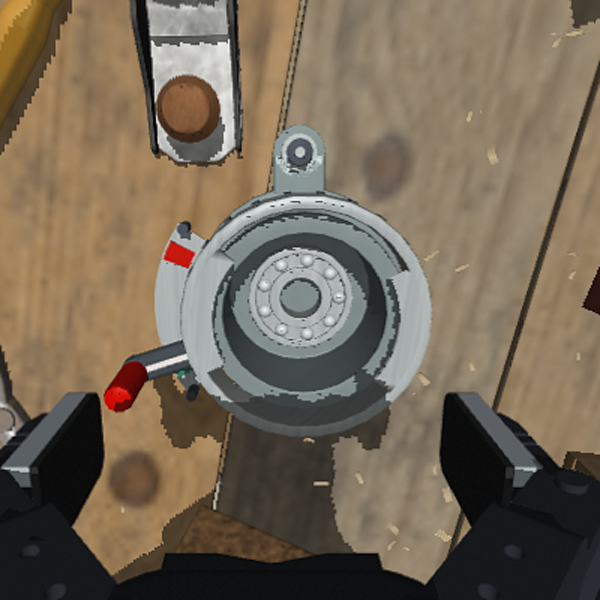

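```bash
python3 - <<'E'
from h import *
d=load('w2');print(d['pose'][:3,3],d['fx'])
t=np.linspace(0,2*np.pi,400)
def ext(c,r,z):
    P=np.array([proj(d,(c[0]+r*np.cos(a),c[1]+r*np.sin(a),z)) for a in t]);return P[:,0].min(),P[:,0].max(),P[:,1].min(),P[:,1].max()
for z in(50,74):print(z,ext((506,415.4),61.5,z))
print('obs',140+180/1.5,140+433/1.5,30+193/1.5,30+437/1.5)
f=lambda x,y:(140+x/1.5,30+y/1.5)
print('e1',atz(d,*f(300,152),14),'post',atz(d,*f(118,399),99))
# ring gray outline fit
im=cv2.imread('pics/w2.png')
for z in(50,74):
  for y in (190,193):print(z,y,atz(d,*f(306,y),z))
print('bottom',atz(d,*f(306,437),74),'left',atz(d,*f(180,315),74),'right',atz(d,*f(433,310),74))
E
```

```text
[476.79999015 490.87280505 336.60779536] 374.570526443573
50 (np.float64(261.103326566992), np.float64(416.36023715875695), np.float64(160.57988336404375), np.float64(310.4135941960625))
74 (np.float64(256.1730625823187), np.float64(424.6373338025038), np.float64(162.79982639585046), np.float64(324.402353536231))
obs 260.0 428.6666666666667 158.66666666666666 321.3333333333333
e1 [493.20699003 497.43445661  14.        ] post [427.74596382 374.58513461  99.        ]
50 190 [497.78402642 479.32477555  50.        ]
50 193 [498.0662803 477.8845299  50.       ]
74 190 [496.02686252 480.29178591  74.        ]
74 193 [496.28548099 478.97214374  74.        ]
bottom [519.90421004 358.05646343  74.        ] left [447.29554876 411.32446423  74.        ] right [567.42299632 435.22042788  74.        ]
```

```bash
python3 - <<'E'
from h import *
plan([513,165,215],61.1,8)
E
```

```text
[[[0.01,-0.02,4.89],[-0.0328,-0.0028,-0.0028],0.0],[[0.01,-0.02,4.89],[-0.0329,-0.0,-0.0027],0.0],[[0.01,-0.02,4.89],[-0.0328,0.0028,-0.0027],0.0],[[0.01,-0.02,4.89],[-0.0325,0.0056,-0.0027],0.0],[[0.01,-0.02,4.89],[-0.0319,0.0083,-0.0027],0.0]]
[[[0.01,-0.02,4.89],[-0.031,0.011,-0.0027],0.0],[[0.01,-0.02,4.89],[-0.03,0.0136,-0.0027],0.0],[[0.01,-0.02,4.89],[-0.0287,0.0161,-0.0027],0.0]]
```

```bash
python3 -m handwheel '[[[0,0,4.9],[-0.033,-0.003,-0.003],0],[[0,0,4.9],[-0.033,0,-0.003],0],[[0,0,4.9],[-0.033,0.003,-0.003],0],[[0,0,4.9],[-0.0325,0.0055,-0.003],0],[[0,0,4.9],[-0.032,0.0085,-0.003],0]]' >/dev/null
python3 -m handwheel '[[[0,0,4.9],[-0.031,0.011,-0.003],0],[[0,0,4.9],[-0.03,0.0135,-0.003],0],[[0,0,4.9],[-0.0285,0.016,-0.003],0],[[0,0,0],[0,0,0],0],[[0,0,0],[0,0,0],0]]'
python3 -m handwheel '[[[0,0,0],[0,0,0],0],[[0,0,0],[0,0,0],0],[[0,0,0],[0,0,0],0]]'
python3 - <<'E'
from h import *
d=snap('wrist','w3');s=ctrl.read_state();print(s['eef_pos'],s['tool_rot'])
for n,p in dict(a=(529.84,195.8,95),b=(494.1,131.2,95),c=(512.2,163.4,95)).items(): print(n,proj(d,p))
a=cv2.imread('pics/w3.png');cv2.imwrite('pics/c3.png',cv2.resize(a[60:360,170:470],None,fx=2,fy=2,interpolation=cv2.INTER_CUBIC))
E
```

```text
clock: 2.53
eef_pos: [513.3, 162.1, 217.3]
tool_rot: [3.139, -0.003, 1.061]
force: [-0.1, 0.5, 0.4]
width: 85.2
gripper_force: 0.0
clock: 2.78
eef_pos: [512.0, 165.7, 215.4]
tool_rot: [-3.141, -0.001, 1.068]
force: [0.2, 0.3, 0.1]
width: 85.6
gripper_force: 0.0
[512.04254599 165.39961528 215.30236078] [-3.14121380e+00 -5.33756387e-04  1.06727069e+00]
a (np.float64(321.5784792913555), np.float64(179.90784939723824))
b (np.float64(321.4522480241432), np.float64(278.73727828166597))
c (np.float64(321.8570839236742), np.float64(231.0239915051828))
```

View pics/c3.png

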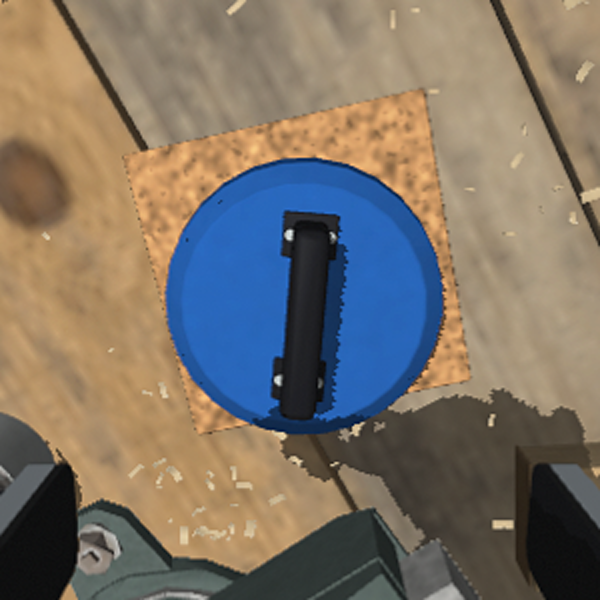

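```bash
python3 - <<'E'
from h import *
d=load('w3');t=load('top0')
f=lambda x,y:(170+x/2,60+y/2)
a=atz(d,*f(311,222),95);b=atz(d,*f(299,419),95);print(a,b,(a+b)/2,np.linalg.norm(a-b),np.degrees(np.arctan2(*(a-b)[[1,0]])))
for n,dd,im in(('w',d,cv2.imread('pics/w3.png')),('t',t,cv2.imread('pics/top0.png'))):
    m=cv2.inRange(cv2.cvtColor(im,cv2.COLOR_BGR2HSV),(100,130,30),(125,255,255))
    if n=='t': m[:, :300]=0;m[:,420:]=0;m[:160]=0;m[260:]=0
    c=max(cv2.findContours(m,0,1)[0],key=cv2.contourArea)
    h=cv2.convexHull(c)[:,0].astype(float)
    from scipy.optimize import least_squares
    for z in(30,45,57):
        P=np.array([atz(dd,*p,z) for p in h])
        r=least_squares(lambda q:np.hypot(P[:,0]-q[0],P[:,1]-q[1])-q[2],[512,164,60],loss='soft_l1');print(n,z,r.x,np.sqrt(np.mean(r.fun**2)))
E
```

```text
[535.20167565 199.87482093  95.        ] [496.3756077  138.33782593  95.        ] [515.78864167 169.10632343  95.        ] 72.76170218457202 57.75058895070757
w 30 [513.21211338 164.91360593  61.81728241] 0.3638575188095519
w 45 [514.60162083 167.531308    58.9940063 ] 0.34722619736186144
w 57 [515.71318635 169.62541425  56.73537571] 0.333922889048109
t 30 [515.83053687 164.99005076  58.57357565] 0.30106796855479606
t 45 [512.81793856 165.87135238  57.62571669] 0.2961953367630722
t 57 [510.40786117 166.57639592  56.86742881] 0.2922972557571456
```

```bash
python3 - <<'E'
from h import *
plan([514,166.2,68],59,5)
E
```

```text
[[[-0.0,-0.01,0.43],[0.0003,0.0003,0.0295],0.0],[[-0.0,-0.01,0.43],[0.0003,0.0003,0.0295],0.0],[[-0.0,-0.01,0.43],[0.0003,0.0003,0.0295],0.0],[[-0.0,-0.01,0.43],[0.0003,0.0003,0.0295],0.0],[[-0.0,-0.01,0.43],[0.0003,0.0003,0.0295],0.0]]
```

```bash
python3 -m handwheel '[[[0,0,0.4],[0.0003,0.0003,0.0295],0],[[0,0,0.4],[0.0003,0.0003,0.0295],0],[[0,0,0.4],[0.0003,0.0003,0.0295],0],[[0,0,0.4],[0.0003,0.0003,0.0295],0],[[0,0,0.4],[0.0003,0.0003,0.0295],0]]'
python3 -m handwheel '[[[0,0,0],[0,0,0],0],[[0,0,0],[0,0,0],0],[[0,0,0],[0,0,0],0]]'
python3 -c "
from h import *
plan([514,166.2,68],59,1)"
```

```text
clock: 3.25
eef_pos: [514.1, 165.6, 66.4]
tool_rot: [-3.142, -0.0, 1.031]
force: [0.5, 0.8, 0.4]
width: 85.0
gripper_force: 0.0
clock: 3.5
eef_pos: [515.1, 164.8, 68.9]
tool_rot: [3.14, -0.001, 1.03]
force: [0.9, 0.3, 0.7]
width: 85.5
gripper_force: 0.0
[[[0.06,-0.06,0.03],[0.0006,-0.0017,0.0009],0.0]]
```

```bash
python3 -m handwheel '[[[0,0,0],[0.0005,-0.0015,0.0005],0.4],[[0,0,0],[0,0,0],0.7],[[0,0,0],[0,0,0],1],[[0,0,0],[0,0,0],1],[[0,0,0],[0,0,0],1]]'
python3 -m handwheel '[[[0,0,0],[0,0,0],1],[[0,0,0],[0,0,0],1],[[0,0,0],[0,0,0],1],[[0,0,0],[0,0,0],1],[[0,0,0],[0,0,0],1]]'
python3 -c "
from h import *
s=ctrl.read_state();print(s['eef_pos'],s['tool_rot'],s['torque'])"
```

```text
clock: 3.92
eef_pos: [513.5, 165.9, 67.9]
tool_rot: [3.141, -0.001, 1.03]
force: [-0.4, 0.6, 0.4]
width: 25.5
gripper_force: 0.0
clock: 4.33
eef_pos: [513.3, 165.8, 67.7]
tool_rot: [-3.142, -0.0, 1.03]
force: [-0.7, -0.6, 5.7]
width: 13.1
gripper_force: 59.2
[513.30787221 165.76339345  67.68872201] [-3.14155451e+00 -3.92228473e-04  1.02987856e+00] [-0.01147421  0.22586077  0.08734827]
```

```bash
python3 -m handwheel '[[[0,0,0],[0,0,-0.005],1],[[0,0,0],[0,0,-0.012],1],[[0,0,0],[0,0,-0.025],1],[[0,0,0],[0,0,-0.03],1],[[0,0,0],[0,0,-0.03],1]]'
python3 -m handwheel '[[[0,0,0],[0,0,-0.02],1],[[0,0,0],[0,0,-0.01],1],[[0,0,0],[0,0,0],1],[[0,0,0],[0,0,0],1],[[0,0,0],[0,0,0],1]]'
python3 -c "
from h import *
snap('wrist','w4');snap('scene','s4')
a=cv2.imread('pics/w4.png')[60:360,170:570];b=cv2.imread('pics/s4.png')[100:340,200:520]
o=np.zeros((600,800,3),np.uint8);o[:300,:400]=a;o[:480,400:800]=cv2.resize(b,(640,480))[:,120:520];cv2.imwrite('pics/c4.png',o)
d=load('w4')
s=ctrl.read_state();T=np.eye(4);T[:3,:3]=R.from_euler('xyz',s['tool_rot']).as_matrix();T[:3,3]=s['eef_pos']
for p in((36,0,-27),(-36,0,-27),(0,0,-27)):
  print(proj(d,(T@np.append(p,1))[:3]))
plan([520,325,190],90,5,1.0)"
```

```text
clock: 4.75
eef_pos: [511.9, 165.2, 169.3]
tool_rot: [-3.14, 0.003, 1.029]
force: [0.2, 0.4, -5.1]
width: 12.9
gripper_force: 58.6
clock: 5.17
eef_pos: [511.8, 165.6, 197.6]
tool_rot: [-3.139, 0.003, 1.03]
force: [-0.7, -0.1, -5.0]
width: 13.0
gripper_force: 58.6
(np.float64(320.45882072583487), np.float64(229.40115480909165))
(np.float64(320.72967286474386), np.float64(420.0125275186708))
(np.float64(320.6038871526878), np.float64(331.1912658554146))
[[[-0.03,0.02,-6.2],[0.0282,-0.0151,0.0015],1.0],[[-0.03,0.02,-6.2],[0.0296,-0.0119,0.0015],1.0],[[-0.03,0.02,-6.2],[0.0308,-0.0087,0.0015],1.0],[[-0.03,0.02,-6.2],[0.0315,-0.0053,0.0015],1.0],[[-0.03,0.02,-6.2],[0.0319,-0.0019,0.0015],1.0]]
```

View pics/c4.png

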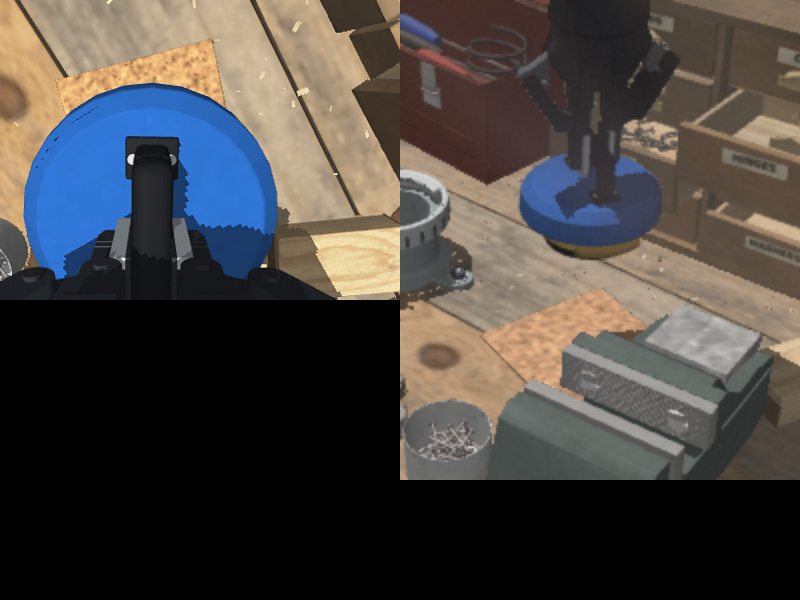

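```bash
python3 - <<'E'
from h import *
from scipy.optimize import least_squares
snap('top','t4');s=ctrl.read_state();print(s['eef_pos'],s['tool_rot'])
Rt=R.from_euler('xyz',s['tool_rot']).as_matrix()
im=cv2.imread('pics/t4.png');cv2.imwrite('pics/c5.png',cv2.resize(im[130:280,260:460],None,fx=4,fy=4,interpolation=cv2.INTER_CUBIC))
d=load('w4');im=cv2.imread('pics/w4.png')
m=cv2.inRange(cv2.cvtColor(im,cv2.COLOR_BGR2HSV),(100,130,30),(125,255,255))
c=max(cv2.findContours(m,0,1)[0],key=cv2.contourArea);h=cv2.convexHull(c)[:,0].astype(float);h=h[h[:,1]<300]
for tz in (38,33,28,20,11):
    P=np.array([atz(d,*p,s['eef_pos'][2]-tz) for p in h])
    r=least_squares(lambda q:np.hypot(P[:,0]-q[0],P[:,1]-q[1])-q[2],[512,164,60],loss='soft_l1')
    print(tz,r.x,np.sqrt(np.mean(r.fun**2)),'tool',(Rt.T@np.append(r.x[:2]-s['eef_pos'][:2],0))[:2])
E
```

```text
[512.34747245 165.41271717 197.84175637] [-3.13987717e+00  2.38022792e-03  1.02954347e+00]
38 [509.89704539 162.54104296  64.39277795] 0.5077722116045934 tool [-3.72368262 -0.6206406 ]
33 [510.89669022 164.16394099  62.61004617] 0.49368392747071455 tool [-1.81773356 -0.60002253]
28 [511.89640269 165.78696656  60.82723983] 0.47959840142342136 tool [ 0.08835965 -0.57941219]
20 [513.49608158 168.38406876  57.97459841] 0.4570668909719722 tool [ 3.1384043  -0.54645119]
11 [515.29592113 171.30618517  54.7651614 ] 0.4317260721758287 tool [ 6.57013063 -0.50939191]
```

View pics/c5.png

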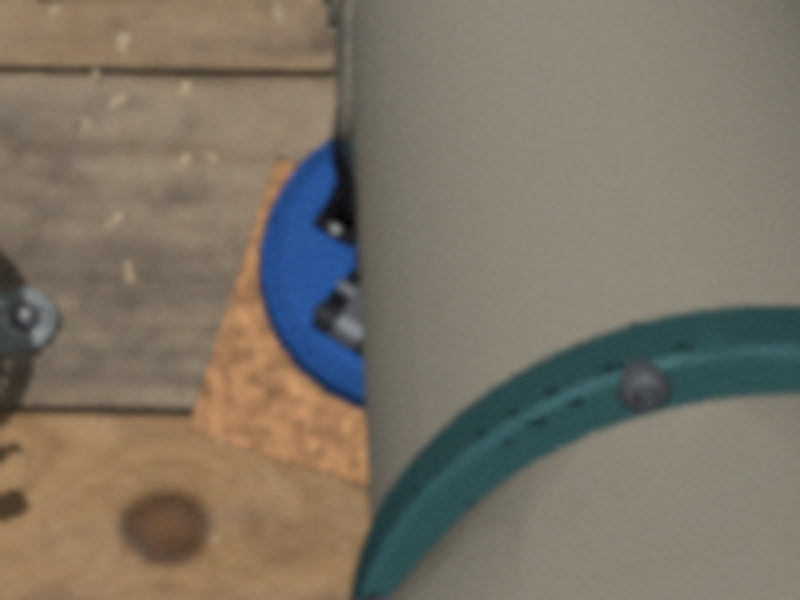

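The brass lid is lifted with the cover, and the bar is well inside the pads. In this view the arm hides most of the cover. The earlier bar-end readings were biased by the end faces, but the disc fits agree on a centre of about (514,166). Next I'll refine the pot by edge scoring in the saved pictures.

```bash
python3 - <<'E'
from h import *
from scipy.optimize import minimize
t=np.linspace(0,2*np.pi,240,endpoint=False)
def mk(fn):
    im=cv2.GaussianBlur(cv2.imread('pics/'+fn+'.png').astype(np.float32),(0,0),1.0)
    return load(fn),im
def score(D,c,r,z,e=0.9):
    d,im=D;o=[]
    for rr in(r-e,r+e):
        P=np.array([proj(d,(c[0]+rr*np.cos(a),c[1]+rr*np.sin(a),z)) for a in t],np.float32)
        o.append(cv2.remap(im,P[:,0].reshape(-1,1),P[:,1].reshape(-1,1),1)[:,0])
    return np.minimum(np.abs(o[0]-o[1]).sum(1),90).mean()
for fn in('w2','w1','top0'):
    D=mk(fn)
    for r,z in((61.5,74),(42,60),(61.5,50)):
        b=max(((score(D,(x,y),r,z),x,y) for x in np.arange(502,513,1.) for y in np.arange(410,424,1.)))
        q=minimize(lambda c:-score(D,c,r,z),b[1:],method='Nelder-Mead');print(fn,r,z,b,q.x.round(1),round(-q.fun,1))
E
```

```text
w2 61.5 74 (np.float32(64.552185), np.float64(507.0), np.float64(418.0)) [507.5 418. ] 69.1
w2 42 60 (np.float32(86.78452), np.float64(508.0), np.float64(418.0)) [508.1 418.5] 86.9
w2 61.5 50 (np.float32(44.89631), np.float64(504.0), np.float64(412.0)) [516.  409.9] 49.3
w1 61.5 74 (np.float32(77.26242), np.float64(507.0), np.float64(418.0)) [506.8 418.3] 80.1
w1 42 60 (np.float32(86.28753), np.float64(507.0), np.float64(418.0)) [506.4 419. ] 87.4
w1 61.5 50 (np.float32(65.33157), np.float64(510.0), np.float64(414.0)) [510.3 413.6] 66.0
top0 61.5 74 (np.float32(65.3232), np.float64(508.0), np.float64(417.0)) [507.7 416.9] 65.8
top0 42 60 (np.float32(67.3513), np.float64(507.0), np.float64(416.0)) [506.7 416.5] 68.3
top0 61.5 50 (np.float32(62.49577), np.float64(512.0), np.float64(419.0)) [512.  418.6] 63.2
```

```bash
python3 -c "
from h import *
plan([507.4,417,195],100.8,10,1)"
```

```text
[[[-0.01,0.01,-4.18],[0.0213,-0.0134,0.0003],1],[[-0.01,0.01,-4.18],[0.0222,-0.0118,0.0003],1],[[-0.01,0.01,-4.18],[0.023,-0.0101,0.0003],1],[[-0.01,0.01,-4.18],[0.0237,-0.0084,0.0003],1],[[-0.01,0.01,-4.18],[0.0243,-0.0067,0.0003],1]]
[[[-0.01,0.01,-4.18],[0.0247,-0.0049,0.0003],1],[[-0.01,0.01,-4.18],[0.025,-0.0031,0.0003],1],[[-0.01,0.01,-4.18],[0.0251,-0.0013,0.0003],1],[[-0.01,0.01,-4.18],[0.0252,0.0006,0.0003],1],[[-0.01,0.01,-4.18],[0.025,0.0024,0.0003],1]]
```

```bash
python3 -m handwheel '[[[0,0,-4.2],[0.0215,-0.0135,0],1],[[0,0,-4.2],[0.022,-0.012,0],1],[[0,0,-4.2],[0.023,-0.01,0],1],[[0,0,-4.2],[0.0235,-0.0085,0],1],[[0,0,-4.2],[0.0245,-0.0065,0],1]]'>/dev/null
python3 -m handwheel '[[[0,0,-4.2],[0.0245,-0.005,0],1],[[0,0,-4.2],[0.025,-0.003,0],1],[[0,0,-4.2],[0.025,-0.0015,0],1],[[0,0,-4.2],[0.025,0.0005,0],1],[[0,0,-4.2],[0.025,0.0025,0],1]]'>/dev/null
python3 -m handwheel '[[[0,0,0],[0,0,0],1],[[0,0,0],[0,0,0],1],[[0,0,0],[0,0,0],1],[[0,0,0],[0,0,0],1],[[0,0,0],[0,0,0],1]]'
python3 -c "
from h import *
ps=[];
for i in range(3): d=snap('wrist','w5');ps.append(ctrl.read_state()['eef_pos'])
print(ps,ctrl.read_state()['tool_rot'])
plan([507.4,417,125],100.8,4,1)"
```

```text
clock: 6.57
eef_pos: [508.1, 415.2, 199.0]
tool_rot: [-3.141, 0.001, 1.76]
force: [-0.4, 0.1, -4.3]
width: 13.3
gripper_force: 59.3
[array([508.00347906, 415.56877257, 199.20642056]), array([507.96583222, 415.9014979 , 199.34625217]), array([507.88304865, 416.13788373, 199.39672822])] [3.14158475e+00 1.49507024e-04 1.76147810e+00]
[[[0.0,0.0,0.03],[0.0002,-0.0001,0.0186],1],[[0.0,0.0,0.03],[0.0002,-0.0001,0.0186],1],[[0.0,0.0,0.03],[0.0002,-0.0001,0.0186],1],[[0.0,0.0,0.03],[0.0002,-0.0001,0.0186],1]]
```

```bash
python3 -m handwheel '[[[0,0,0],[0.0005,0,0.0175],1],[[0,0,0],[0,0,0.0175],1],[[0,0,0],[0,0,0.0175],1],[[0,0,0],[0,0,0.0165],1],[[0,0,0],[0,0,0],1]]'>/dev/null
python3 -m handwheel '[[[0,0,0],[0,0,0],1],[[0,0,0],[0,0,0],1],[[0,0,0],[0,0,0],1],[[0,0,0],[0,0,0],1],[[0,0,0],[0,0,0],1]]'
python3 -m handwheel '[[[0,0,0],[0,0,0],1],[[0,0,0],[0,0,0],1],[[0,0,0],[0,0,0],1]]'
python3 -c "
from h import *
print(ctrl.read_state()['eef_pos'],ctrl.read_state()['tool_rot'])
plan([507.4,417,125],100.8,1,1)"
```

```text
clock: 7.55
eef_pos: [507.8, 417.7, 131.3]
tool_rot: [3.14, -0.001, 1.763]
force: [0.3, 0.0, -5.1]
width: 13.0
gripper_force: 59.2
clock: 7.8
eef_pos: [507.5, 417.4, 130.5]
tool_rot: [3.142, -0.0, 1.763]
force: [0.7, 0.2, -5.0]
width: 13.3
gripper_force: 59.2
[507.4867026  417.39426589 130.46380904] [ 3.14151537e+00 -1.63716738e-04  1.76275823e+00]
[[[0.0,-0.01,0.2],[-0.0004,-0.0002,0.0055],1]]
```

```bash
python3 -m handwheel '[[[0,0,0],[-0.0004,0,0.003],1],[[0,0,0],[0,0,0.0025],1],[[0,0,0],[0,0,0.002],1],[[0,0,0],[0,0,0],1],[[0,0,0],[0,0,0],1]]'
python3 -m handwheel '[[[0,0,0],[0,0,0.0015],1],[[0,0,0],[0,0,0.0015],1],[[0,0,0],[0,0,0],1],[[0,0,0],[0,0,0],1]]'
python3 -c "
from h import *
print(ctrl.read_state()['eef_pos'],ctrl.read_state()['torque'])"
```

```text
clock: 8.22
eef_pos: [507.4, 416.8, 122.4]
tool_rot: [-3.141, 0.0, 1.763]
force: [-0.4, -0.1, -4.8]
width: 13.0
gripper_force: 59.2
clock: 8.55
eef_pos: [507.5, 416.9, 119.7]
tool_rot: [-3.141, 0.0, 1.763]
force: [-0.1, 0.4, -5.0]
width: 13.0
gripper_force: 59.2
[507.51159759 416.88394426 119.68089638] [-0.05004674  0.02049492  0.01554005]
```

```bash
python3 -m handwheel '[[[0,0,0],[0,0,0.0015],1],[[0,0,0],[0,0,0.0015],1],[[0,0,0],[0,0,0],1],[[0,0,0],[0,0,0],1]]'
python3 -m handwheel '[[[0,0,0],[0,0,0.001],1],[[0,0,0],[0,0,0.001],1],[[0,0,0],[0,0,0],1],[[0,0,0],[0,0,0],1]]'
python3 -m handwheel '[[[0,0,0],[0,0,0.001],1],[[0,0,0],[0,0,0.001],1],[[0,0,0],[0,0,0],1],[[0,0,0],[0,0,0],1]]'
```

```text
clock: 8.88
eef_pos: [507.4, 416.9, 116.7]
tool_rot: [-3.141, 0.0, 1.763]
force: [0.9, -0.2, -4.5]
width: 12.8
gripper_force: 59.2
clock: 9.22
eef_pos: [507.5, 416.9, 114.7]
tool_rot: [-3.141, 0.0, 1.763]
force: [1.1, -0.1, -4.8]
width: 13.2
gripper_force: 59.2
clock: 9.55
eef_pos: [507.9, 416.9, 113.8]
tool_rot: [3.141, -0.0, 1.763]
force: [-1.3, -1.8, 5.0]
width: 13.1
gripper_force: 60.5
```

```bash
python3 -m handwheel '[[[0,0,0],[0,0,0.001],1],[[0,0,0],[0,0,0.001],1],[[0,0,0],[0,0,0],1],[[0,0,0],[0,0,0],1]]'
python3 -c "
from h import *
print(ctrl.read_state()['eef_pos'],ctrl.read_state()['torque'])"
```

```text
clock: 9.88
eef_pos: [508.0, 417.1, 113.7]
tool_rot: [3.14, -0.001, 1.763]
force: [-4.2, -4.3, 16.4]
width: 13.0
gripper_force: 62.3
[507.9940906  417.06516112 113.73502503] [-0.79915252  1.14412237  0.02815143]
```

```bash
python3 -m handwheel '[[[0,0,0],[0,0,-0.002],1],[[0,0,0],[0,0,0],0.7],[[0,0,0],[0,0,0],0.3],[[0,0,0],[0,0,0],0],[[0,0,0],[0,0,0],0]]'
python3 -m handwheel '[[[0,0,0],[0,0,0],0],[[0,0,0],[0,0,0],0],[[0,0,0],[0,0,0],0],[[0,0,0],[0,0,-0.005],0],[[0,0,0],[0,0,-0.02],0]]'
python3 -m handwheel '[[[0,0,0],[0,0,-0.025],0],[[0,0,0],[0,0,-0.025],0],[[0,0,0],[0,0,0],0.5],[[0,0,0],[0,0,0],1],[[0,0,0],[0,0,0],1]]'
python3 - <<'E'
from h import *
c=np.array([507.3,417.4]);post=np.array([427.1,372.4]);th=np.radians(209.3);tg=np.array([np.sin(th),-np.cos(th)])
p=c+92*np.array([np.cos(th),np.sin(th)])-tg*32;print(p)
plan([*p,185],119.3,5,1)
E
```

```text
clock: 10.3
eef_pos: [507.7, 417.1, 112.5]
tool_rot: [3.141, -0.0, 1.763]
force: [0.1, -0.7, 0.6]
width: 60.8
gripper_force: 0.0
clock: 10.72
eef_pos: [505.6, 415.6, 135.3]
tool_rot: [-3.136, 0.003, 1.763]
force: [-0.7, 0.5, -0.7]
width: 85.1
gripper_force: 0.0
clock: 11.13
eef_pos: [507.2, 416.8, 187.7]
tool_rot: [-3.141, -0.0, 1.763]
force: [-0.4, -0.0, -0.5]
width: 51.7
gripper_force: 0.0
[442.72986539 344.47059772]
[[[-0.01,-0.0,-3.66],[-0.0117,-0.0154,0.0006],1],[[-0.01,-0.0,-3.66],[-0.0107,-0.0161,0.0006],1],[[-0.01,-0.0,-3.66],[-0.0097,-0.0168,0.0005],1],[[-0.01,-0.0,-3.66],[-0.0086,-0.0174,0.0005],1],[[-0.01,-0.0,-3.66],[-0.0075,-0.0179,0.0005],1]]
```

```bash
python3 -m handwheel '[[[0,0,-3.7],[-0.0115,-0.0155,0],1],[[0,0,-3.7],[-0.0105,-0.016,0],1],[[0,0,-3.7],[-0.0095,-0.017,0],1],[[0,0,-3.7],[-0.0085,-0.0175,0],1],[[0,0,-3.7],[-0.0075,-0.018,0],1]]'>/dev/null
python3 -m handwheel '[[[0,0,0],[0,0,0.02],1],[[0,0,0],[0,0,0.025],1],[[0,0,0],[0,0,0.025],1],[[0,0,0],[0,0,0.02],1],[[0,0,0],[0,0,0.014],1]]'
python3 -m handwheel '[[[0,0,0],[0,0,0],1],[[0,0,0],[0,0,0],1],[[0,0,0],[0,0,0],1],[[0,0,0],[0,0,0],1],[[0,0,0],[0,0,0],1]]'
python3 - <<'E'
from h import *
plan([442.7,344.5,82],119.3,1,1)
c=np.array([507.3,417.4])
# arc planned: pusher centre lags post by 18 mm on the tangent; print tool-frame step for 4.8 deg
def P(th):
    t=np.radians(th);return c+92*np.array([np.cos(t),np.sin(t)])-18*np.array([np.sin(t),-np.cos(t)])
dp=P(209.3-4.8)-P(209.3);y=np.radians(119.3)
print(dp@[np.cos(y),np.sin(y)],dp@[np.sin(y),-np.cos(y)])
E
```

```text
clock: 11.97
eef_pos: [440.9, 343.8, 80.8]
tool_rot: [-3.137, 0.001, 2.086]
force: [-0.4, 0.1, -0.3]
width: -0.4
gripper_force: 0.0
clock: 12.38
eef_pos: [443.2, 345.5, 84.8]
tool_rot: [3.14, -0.0, 2.086]
force: [0.1, -0.6, -0.3]
width: 0.1
gripper_force: 0.0
[[[0.1,-0.02,0.2],[-0.0006,-0.0009,0.0028],1]]
7.7614901200819535 -1.183544230936061
```

```bash
python3 -m handwheel '[[[0,0,0],[0.006,-0.0005,0.002],1],[[0,0,0],[0.006,-0.0005,0],1],[[0,0,4.8],[0.0078,-0.0012,0],1],[[0,0,4.8],[0.0078,-0.0012,0],1],[[0,0,0],[0,0,0],1]]'
python3 -m handwheel '[[[0,0,4.8],[0.0078,-0.0012,0],1],[[0,0,4.8],[0.0078,-0.0012,0],1],[[0,0,4.8],[0.0078,-0.0012,0],1],[[0,0,0],[0,0,0],1],[[0,0,0],[0,0,0],1]]'
python3 -m handwheel '[[[0,0,4.8],[0.0078,-0.0012,0],1],[[0,0,4.8],[0.0078,-0.0012,0],1],[[0,0,0],[0,0,0],1],[[0,0,0],[0,0,0],1]]'
```

```text
clock: 12.8
eef_pos: [425.3, 370.0, 82.0]
tool_rot: [3.141, -0.001, 1.919]
force: [0.7, 1.2, 0.1]
width: 0.0
gripper_force: 0.0
clock: 13.22
eef_pos: [416.7, 389.9, 81.8]
tool_rot: [3.141, -0.0, 1.672]
force: [-0.7, -0.1, -0.5]
width: 0.2
gripper_force: 0.0
clock: 13.55
eef_pos: [413.9, 404.7, 81.7]
tool_rot: [3.141, 0.0, 1.504]
force: [0.3, -0.6, 0.1]
width: -0.2
gripper_force: 0.0
```

```bash
python3 -m handwheel '[[[0,0,4.8],[0.0078,-0.0012,0],1],[[0,0,3],[0.005,-0.0005,0],1],[[0,0,0],[0,0,0],1],[[0,0,0],[0,0,0],1]]'
python3 -m handwheel '[[[0,0,0],[0.0025,0,0],1],[[0,0,0],[0.0025,0,0],1],[[0,0,0],[0,0,0],1],[[0,0,0],[0,0,0],1]]'
python3 -c "
from h import *
snap('wrist','w6');s=ctrl.read_state();print(s['eef_pos'],s['force'])"
```

```text
clock: 13.88
eef_pos: [413.7, 417.3, 81.8]
tool_rot: [3.141, 0.0, 1.367]
force: [-0.1, 0.2, -0.4]
width: 0.1
gripper_force: 0.0
clock: 14.22
eef_pos: [414.6, 422.5, 81.8]
tool_rot: [-3.141, -0.0, 1.364]
force: [-0.2, -1.5, -1.0]
width: 0.1
gripper_force: 0.3
[414.55572845 422.58089176  81.78945785] [ 0.16461161 -0.45449221 -0.33522658]
```

```bash
for i in 1 ; do python3 -m handwheel '[[[0,0,0],[0.002,0,0],1],[[0,0,0],[0,0,0],1],[[0,0,0],[0,0,0],1]]'; done
python3 -m handwheel '[[[0,0,0],[0.002,0,0],1],[[0,0,0],[0,0,0],1],[[0,0,0],[0,0,0],1]]'
python3 -c "
from h import *
d=snap('wrist','w6');s=ctrl.read_state();print(s['eef_pos'],s['force'])
cv2.imwrite('pics/c6.png',cv2.imread('pics/w6.png'))
print(proj(d,(418.1,439.9,99)))"
```

```text
clock: 14.52
eef_pos: [414.8, 423.6, 81.7]
tool_rot: [-3.141, 0.002, 1.363]
force: [-1.0, -3.8, 2.0]
width: 0.3
gripper_force: 2.0
clock: 14.77
eef_pos: [414.7, 423.7, 81.7]
tool_rot: [-3.14, 0.005, 1.362]
force: [-2.5, -7.4, 6.0]
width: -0.2
gripper_force: 4.1
[414.74341843 423.67405869  81.67439122] [-2.66509427 -7.45563936  4.05932632]
(np.float64(319.87505260631855), np.float64(275.5143097713202))
```

View pics/c6.png

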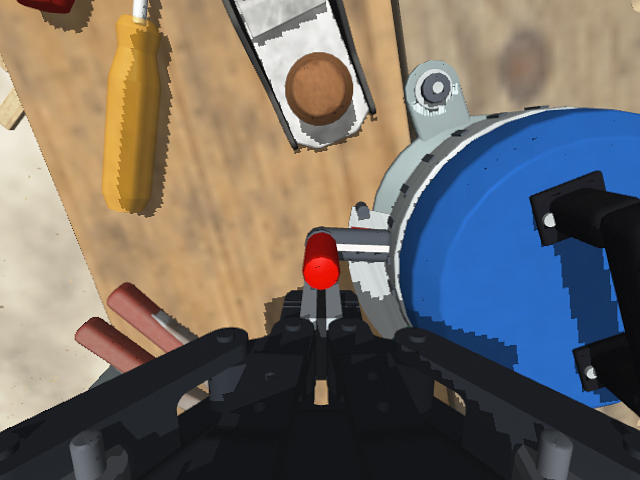

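The post is at (321,270), against a predicted locked position of (320,275), and the lever hides the red mark. The ring is on its stop, so I'll back off and regrip the handle.

```bash
python3 -m handwheel '[[[0,0,0],[-0.006,0,0],1],[[0,0,0],[-0.008,0,0],1],[[0,0,0],[0,0,-0.03],1],[[0,0,0],[0,0,-0.035],1],[[0,0,0],[0,0,-0.035],1]]'
python3 -m handwheel '[[[0,0,0],[0,0,-0.005],0.5],[[0,0,0],[0,0,0],0],[[0,0,0],[0,0,0],0],[[0,0,0],[0,0,0],0],[[0,0,0],[0,0,0],0]]'
python3 -c "
from h import *
plan([507.5,417,185],101,5,0)"
```

```text
clock: 15.23
eef_pos: [412.2, 412.7, 182.5]
tool_rot: [-3.141, 0.0, 1.363]
force: [-0.1, 0.1, -0.3]
width: -0.1
gripper_force: 0.0
clock: 15.65
eef_pos: [411.6, 412.3, 185.2]
tool_rot: [-3.14, 0.002, 1.363]
force: [-0.6, -0.8, -0.4]
width: 60.3
gripper_force: 0.0
[[[-0.02,0.02,-4.58],[0.0049,0.0186,0.0],0],[[-0.02,0.02,-4.58],[0.0034,0.0189,0.0],0],[[-0.02,0.02,-4.58],[0.0018,0.0191,0.0],0],[[-0.02,0.02,-4.58],[0.0003,0.0192,0.0],0],[[-0.02,0.02,-4.58],[-0.0012,0.0192,0.0],0]]
```

```bash
python3 -m handwheel '[[[0,0,-4.6],[0.005,0.0185,0],0],[[0,0,-4.6],[0.0035,0.019,0],0],[[0,0,-4.6],[0.002,0.019,0],0],[[0,0,-4.6],[0.0005,0.019,0],0],[[0,0,-4.6],[-0.001,0.019,0],0]]'>/dev/null
python3 -m handwheel '[[[0,0,0],[0,0,0],0],[[0,0,0],[0,0,0],0],[[0,0,0],[0,0,0],0],[[0,0,0],[0,0,0],0],[[0,0,0],[0,0,0],0]]'
python3 -c "
from h import *
plan([507.6,417,113.5],101,4,0)"
```

```text
clock: 16.48
eef_pos: [506.7, 418.7, 186.5]
tool_rot: [-3.14, 0.0, 1.765]
force: [-0.4, 0.5, 0.1]
width: 85.3
gripper_force: 0.0
[[[-0.02,0.0,0.03],[-0.0005,0.0002,0.0182],0],[[-0.02,0.0,0.03],[-0.0005,0.0002,0.0182],0],[[-0.02,0.0,0.03],[-0.0005,0.0001,0.0182],0],[[-0.02,0.0,0.03],[-0.0005,0.0001,0.0182],0]]
```

```bash
python3 -m handwheel '[[[0,0,0],[-0.0005,0,0.018],0],[[0,0,0],[-0.0005,0,0.018],0],[[0,0,0],[-0.0005,0,0.018],0],[[0,0,0],[-0.0005,0,0.018],0],[[0,0,0],[0,0,0],0]]'
python3 -m handwheel '[[[0,0,0],[0,0,0],0],[[0,0,0],[0,0,0],0],[[0,0,0],[0,0,0],0],[[0,0,0],[0,0,0],0]]'
python3 -c "
from h import *
plan([507.7,417,113.5],101,1,0)"
```

```text
clock: 16.9
eef_pos: [505.3, 415.2, 111.3]
tool_rot: [-3.135, 0.003, 1.765]
force: [-1.1, -0.2, -0.8]
width: 85.1
gripper_force: 0.0
clock: 17.23
eef_pos: [508.9, 417.0, 116.2]
tool_rot: [3.14, -0.001, 1.765]
force: [-0.0, 0.3, -0.7]
width: 85.3
gripper_force: 0.0
[[[0.11,-0.07,0.11],[0.0002,-0.0012,0.0027],0]]
```

```bash
python3 -m handwheel '[[[0,0,0],[0,-0.0008,0.0015],0],[[0,0,0],[0,0,0],0],[[0,0,0],[0,0,0],0],[[0,0,0],[0,0,0],0.4],[[0,0,0],[0,0,0],0.7]]'
python3 -m handwheel '[[[0,0,0],[0,0,0],1],[[0,0,0],[0,0,0],1],[[0,0,0],[0,0,0],1],[[0,0,0],[0,0,0],1],[[0,0,0],[0,0,0],1]]'
python3 -m handwheel '[[[0,0,0],[0,0,0],1],[[0,0,0],[0,0,0],1],[[0,0,0],[0,0,0],1],[[0,0,0],[0,0,0],1]]'
```

```text
clock: 17.65
eef_pos: [507.6, 416.2, 113.4]
tool_rot: [3.142, -0.0, 1.764]
force: [-0.1, 0.3, 0.1]
width: 63.9
gripper_force: 0.0
clock: 18.07
eef_pos: [507.7, 416.3, 113.4]
tool_rot: [3.141, -0.0, 1.764]
force: [0.5, -0.3, -0.6]
width: 12.6
gripper_force: 60.2
clock: 18.4
eef_pos: [507.7, 416.3, 113.4]
tool_rot: [3.141, -0.0, 1.764]
force: [0.7, -0.1, 1.1]
width: 13.0
gripper_force: 60.2
```

Gripped. Now I'll pull straight up, gently at first.

```bash
python3 -m handwheel '[[[0,0,0],[0,0,-0.001],1],[[0,0,0],[0,0,-0.001],1],[[0,0,0],[0,0,0],1]]'
python3 -m handwheel '[[[0,0,0],[0,0,-0.001],1],[[0,0,0],[0,0,-0.001],1],[[0,0,0],[0,0,-0.001],1],[[0,0,0],[0,0,0],1]]'
python3 -m handwheel '[[[0,0,0],[0,0,-0.002],1],[[0,0,0],[0,0,-0.002],1],[[0,0,0],[0,0,-0.003],1],[[0,0,0],[0,0,0],1]]'
```

```text
clock: 18.65
eef_pos: [506.7, 415.8, 114.6]
tool_rot: [-3.14, 0.001, 1.765]
force: [-0.7, 0.3, -4.7]
width: 12.9
gripper_force: 59.4
clock: 18.98
eef_pos: [506.6, 415.6, 117.0]
tool_rot: [-3.139, 0.001, 1.765]
force: [-0.2, 0.9, -14.7]
width: 12.7
gripper_force: 58.4
clock: 19.32
eef_pos: [508.5, 417.0, 127.4]
tool_rot: [3.139, -0.002, 1.764]
force: [-0.3, -0.6, -2.5]
width: 13.3
gripper_force: 60.1
```

The pull peaked at 14.7 N and then dropped to the cover's weight alone. I'll raise it clear.

```bash
python3 -m handwheel '[[[0,0,0],[0,0,-0.015],1],[[0,0,0],[0,0,-0.025],1],[[0,0,0],[0,0,-0.03],1],[[0,0,0],[0,0,-0.025],1],[[0,0,0],[0,0,-0.015],1]]'
python3 -m handwheel '[[[0,0,0],[0,0,0],1],[[0,0,0],[0,0,0],1],[[0,0,0],[0,0,0],1],[[0,0,0],[0,0,0],1],[[0,0,0],[0,0,0],1]]'
python3 -c "
from h import *
snap('scene','s7');b=cv2.imread('pics/s7.png')[60:300,140:440];cv2.imwrite('pics/c7.png',cv2.resize(b,(750,600)))"
```

```text
clock: 19.73
eef_pos: [509.6, 417.2, 240.0]
tool_rot: [3.135, -0.003, 1.764]
force: [0.2, 0.1, -2.7]
width: 13.0
gripper_force: 60.1
clock: 20.15
eef_pos: [506.8, 415.8, 233.7]
tool_rot: [-3.139, 0.001, 1.764]
force: [0.4, -0.9, -2.5]
width: 13.1
gripper_force: 60.1
```

View pics/c7.png

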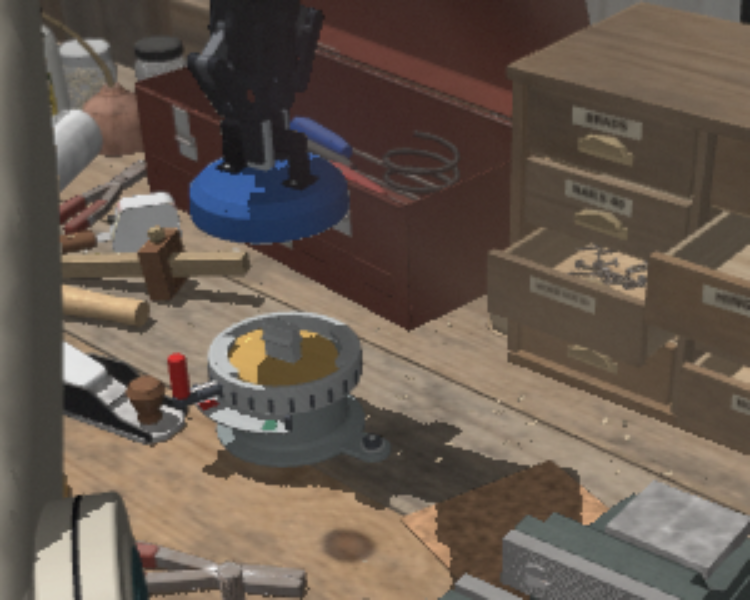

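The brass lid sits flat in the pot at (285,355) with the lever over the red mark at (195,395), and the cover is held level at about 12 cm up.

```bash
python3 -m handwheel '[[[0,0,0],[0,0,0],1],[[0,0,0],[0,0,0],1],[[0,0,0],[0,0,0],1],[[0,0,0],[0,0,0],1],[[0,0,0],[0,0,0],1]]'; python3 -c "
from h import *
print(ctrl.finish_job())"
```

```text
clock: 20.62
eef_pos: [507.5, 416.2, 235.3]
tool_rot: [-3.142, -0.0, 1.764]
force: [-0.3, -0.4, -3.7]
width: 12.9
gripper_force: 60.1
the job is handed in; nothing more can be done
None
```

The bearing pot is closed: the inner lid is seated with the lock ring turned to the red mark, the cover is held level about 12 cm above where it sat, and I handed the job in at about 21 s.

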